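Take the hanging cup down to the work tray

TASK

On the electronics bench a round metal cup of brass spacers hangs on a rail between or beside two rectangular bins. Lift the cup up off the rail and stand it upright inside the empty square tray on the mat; set it down, do not drop it, and leave the two bins hanging where they are.

Things in the scene. Friction and masses are not known exactly. Their poses are not given: they have to be found in the camera images.
- cup_center (a point): Centre of the hanging round aluminium cup, 56 mm wide, 80 mm tall, 140 g. z up, x level towards the rail behind it, y along the rail. Its hook (24 mm wide, at +x) tops out 52 mm above this point, goes over a 10 mm bar 39 mm from the axis and clears it when raised 25 mm; then the cup can leave to -x. Neighbours hang 110 mm away; sides free. The 60 mm tall can on the mat, without hook, is not meant.
- tray: Empty square grey plastic tray fixed on the mat, 120 x 120 mm outside, 112 x 112 mm inside, 14 mm high, floor 4 mm thick. Origin: centre of its underside, 2 mm above the table; z up, x and y along its sides. The like tray full of parts is not meant.
- bin_wide: Wide shallow aluminium bin on the same rail, to be left hanging: 73 mm front to back, 66 mm wide, 45 mm deep, same hook and rim height as the cup. Origin 80 mm below the rim, in line with the cup's axis along the rail; axes as the cup's.
- bin_deep: Narrow deep aluminium bin on the same rail, to be left hanging: 73 mm front to back, 50 mm wide, 75 mm deep, same hook and rim height as the cup. Origin 80 mm below the rim, in line with the cup's axis along the rail; axes as the cup's.
Not all that is in view belongs to the job. Leave any blue or brown look-alike of the part that bears cup_center alone.

How it is judged (in metres and radians):
On the way:
1. the cup is lifted off the rail (height (world z) of cup_center above 0.135 m), for 0.1 s.
At the end, for the whole second after the job is handed in: The cup stands at rest, upright within about 8 degrees, with its whole bottom flat on the floor of the empty tray (its axis within 31 mm of the tray's centre along both sides), released; both bins still hang within 30 mm of where they began (x of cup_center in the frame of tray between -0.031 and 0.031 m and y of cup_center in the frame of tray between -0.031 and 0.031 m and z of cup_center in the frame of tray between 0.038 and 0.049 m and angle between cup_center's own z axis and vertical below 0.15 rad and linear speed of cup below 0.02 m/s and distance of each of bin_wide, bin_deep from where it was at the start of the episode below 0.03 m); the robot touches nothing.
It fails at once if the cup is dropped: let go over the tray with its bottom more than 20 mm above the tray's floor (horizontal distance between cup_center and tray below 0.06 m and z of cup_center in the frame of tray above 0.064 m and contact force between the fingers and cup below 0.1 N).
It fails at once if a bin is lifted off or knocked from the rail (distance of any of bin_wide, bin_deep from where it was at the start of the episode above 0.05 m).
It also fails if it takes over 43 s, if anything falls off the work surface, if the arm or the gripper's body presses on something with over 40 N, if the wrist force passes 120 N, or if a joint passes its speed limit or range.

ROBOT

A 7-joint arm with a two-finger parallel gripper is mounted at the origin on the work surface. World frame = base frame: x ahead of the robot, y to its left, z up, the work surface at z = 0. Lengths are in mm, angles in rad, forces in N, time in s.
With the tool pointing down it reaches from about 400 to 875 mm from the base axis. Payload 4.4 kg.
Tool frame: the origin (TCP) lies at the very end of the fingers, on their centre line; the grasp point (between the pads) lies 19 mm behind it; z points along the fingers, y is the line along which they close (so a half turn about z gives the same grasp; the last joint's range is limited). The gripper opens to 85 mm and grips with 20 to 120 N. Pads are 22 mm wide; open, the fingers measure 114 mm over their backs; the gripper's body (76 mm by 85 mm) begins 54 mm behind the grasp point. The pads swing forward as they close: fully open they stand 13 mm farther back than shut.
Start: joints at [1.203, 0.628, 0.038, 1.517, -0.027, 0.996, -0.02], TCP at [193.233, -620.628, 231.313] pointing down, gripper open.
Joint ranges: [-3.06, 3.06], [-0.37, 2.12], [-1.25, 1.32], [0.18, 2.47], [-1.1, 4.24], [0.23, 1.98], [-2.94, 2.94]. Speed limits (rad/s): [2.57, 2.57, 3.14, 3.14, 3.14, 3.14, 3.14].

INTERFACE

Orientations are given as [roll, pitch, yaw] about the fixed x, y, z axes, in that order (R = Rz(yaw) Ry(pitch) Rx(roll)).
In Python, from cell import read_state, get_image, camera_info, finish_job gives the robot as it stands.
- The arm moves only by the tool play_rows, never from a script. Its argument "deltas" is one flat list of numbers, 7 for each row, row after row: the shift along the tool's x, y, z in mm, then the turn, a rotation vector about the tool's x, y, z in rad, then the opening, from 0 (shut) to 1 (fully open). In form: [dx, dy, dz, ax, ay, az, grip, dx, dy, dz, ax, ay, az, grip, ...]. A call has 1 to 10 rows; each row is the pose to reach, as a shift and turn from the pose commanded when the call began, along the tool's axes at that moment; what a row does not reach only later rows make up. A row lasts 1/8 s, in which the tool goes at most 62.5 mm and 10.7 degrees, less where a joint would pass 70% of its speed; a pose out of reach is approached as far as the arm can. A call with a gripper value outside its range is refused whole. The fingers move at their own pace and stop on an object; the grip force is fixed at half the most. Time passes only in rows, so rows that repeat a pose let the fingers close. It gives the time, the measured TCP pose, the force, the opening and the grip force at its end, in the units of the state.
- read_state(): the state, without advancing time (a new reading comes with each control period).
- get_image(name): name is "scene" or "side" or "wrist"; returns the picture (420x560x3 uint8, red, green, blue); there is no depth.
- camera_info(name): a dict with "fx", "fy", "cx", "cy" (pixels), "distortion" ([k1, k2, p1, p2, k3] as OpenCV has them; the pictures are not rectified), "T" (4x4, takes a point from camera to world coordinates). Camera axes: x right, y down, z forward; pixel columns grow to the right and rows downward; lengths in mm; the calibration is good to about 2 mm. A picture is of the moment at which its call begins: read the wrist's pose just before it. camera_info takes no time and is no camera call; for the wrist camera it gives the pose at the moment of the call.
- finish_job(): hands the job in; it is judged then, once.
The state is a dict: "clock": time; "qpos": joint angles; "qd": joint speeds; "tau": joint torques, N m; "eef_pos": TCP position; "tool_rot": TCP orientation; "force": force on the tool from outside, world axes, zero at the start; "torque": the same for the moment, N m; "width": finger opening in mm; "gripper_force": force on a finger pad.
Only numpy, scipy, OpenCV 4.12 (cv2) and the standard library are available. Lean on these libraries where they do the work, as an engineer would, in place of code of your own. Each camera call takes 0.05 s, during which the arm holds its last target. There are 200 camera calls.

## Working session

There is one attempt and no reset: what is moved stays moved. The work goes in short steps, Python scripts to look and compute and a tool call to move; the robot and the scene stay as the last step left them, time stands still between calls to the robot, and variables do not carry over. Pictures are saved under pics/ and viewed, at most 10 in all, crops included, and the job is handed in when it is done.

Besides the shell and the picture viewer there is one more tool, called after ">>>" as name(argument=value, ...), one argument or row to a line, values as JSON. play_rows: Moves the arm, as the interface text tells. Its arguments: {"type":"object","properties":{"deltas":{"type":"array"}},"required":["deltas"]}

```bash
mkdir -p pics; ls; python3 - <<'E'
from cell import *
import cv2,numpy as np
s=read_state();print(s['eef_pos'],s['tool_rot'],s['width'],s['clock'])
for n in("scene","side"):
    cv2.imwrite(f"pics/{n}0.png",get_image(n)[:,:,::-1]);c=camera_info(n);print(n,c['fx'],c['cx'],c['cy'],c['distortion'],np.round(c['T'],3).tolist())
E
```

```text
pics
[ 193.0590319  -619.98779873  230.34947482] [-3.13960600e+00 -2.15284860e-05  3.01825056e-01] 85.29999460993123 0.0
scene 498.76284094306914 276.37581856975197 217.81570283458254 [-0.10543012  0.          0.          0.          0.        ] [[-0.892, 0.321, -0.319, 883.123], [0.452, 0.663, -0.597, 796.164], [0.02, -0.677, -0.736, 1053.058], [0.0, 0.0, 0.0, 1.0]]
side 391.2594226854369 279.10665746337486 207.54851882786798 [-0.01126857  0.          0.          0.          0.        ] [[0.979, -0.163, 0.119, 346.082], [-0.202, -0.76, 0.618, -618.783], [-0.01, -0.629, -0.777, 898.825], [0.0, 0.0, 0.0, 1.0]]
```

View pics/scene0.png

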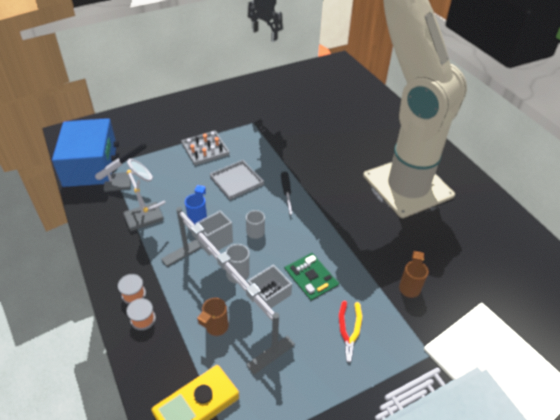

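View pics/side0.png

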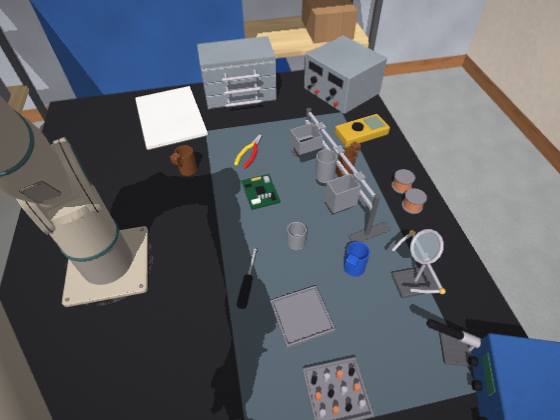

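The side picture shows the hanging cup at about (326,165), between bins at (306,138) and (343,193). The empty tray is at (303,315), with the full one at (337,388). In the scene picture the cup is at (237,258) and the tray at (237,180). I'll zoom in on both.

```bash
python3 - <<'E'
import cv2,numpy as np
a=cv2.imread('pics/side0.png')[95:245,260:400];b=cv2.imread('pics/scene0.png')[190:320,170:310]
A=cv2.resize(a,None,fx=4,fy=4,interpolation=cv2.INTER_CUBIC)[:600]
cv2.imwrite('pics/a.png',A)
cv2.imwrite('pics/b.png',cv2.resize(b,None,fx=4.5,fy=4.5,interpolation=cv2.INTER_CUBIC))
E
```

```text
(no output)
```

View pics/a.png

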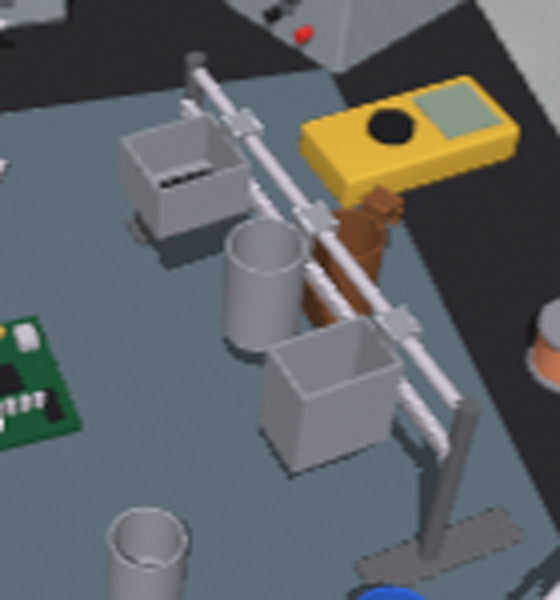

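View pics/b.png

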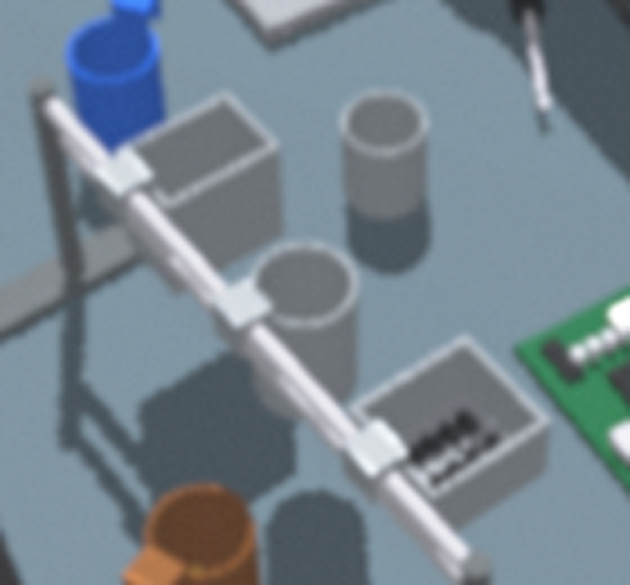

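```bash
cat > h.py <<'E'
from cell import *
import cv2,numpy as np
def ray(n,p,c=None):
    c=c or camera_info(n);K=np.array([[c['fx'],0,c['cx']],[0,c['fy'],c['cy']],[0,0,1]])
    u=cv2.undistortPoints(np.array([[p]],float),K,np.array(c['distortion']))[0,0]
    T=np.array(c['T']);d=T[:3,:3]@[*u,1];return T[:3,3],d/np.linalg.norm(d)
def tri(*o):
    A=np.zeros((3,3));b=np.zeros(3);L=[ray(*x) for x in o]
    for p,d in L: M=np.eye(3)-np.outer(d,d);A+=M;b+=M@p
    X=np.linalg.solve(A,b);return X,[np.linalg.norm((np.eye(3)-np.outer(d,d))@(X-p)) for p,d in L]
def onz(n,p,z):
    o,d=ray(n,p);return o+d*(z-o[2])/d[2]
def S(x,y):return((x+.5)/4-.5+260,(y+.5)/4-.5+95)
def C(x,y):return((x+.5)/4.5-.5+170,(y+.5)/4.5-.5+190)
E
python3 - <<'E'
from h import *
np.set_printoptions(precision=1,suppress=True)
for k,a,b in[('rim',(265,250),(306,285)),('hook',(317,217),(242,302)),('deep',(403,325),(122,170)),('wide',(243,122),(375,448)),
 ('can',(147,540),(384,124)),('deep rim L',(262,350),(280,145)),('railend',(470,405),(42,92))]:
    print(k,*tri(('side',S(*a)),('scene',C(*b))))
for n,P in(('side',[(271,300),(322,287),(335,335),(284,345)]),('scene',[(210,178),(240,162),(264,180),(233,198)])):
    Q=[onz(n,p,16) for p in P];print(n,np.mean(Q,0),[np.round(q[:2]) for q in Q])
    im=cv2.cvtColor(cv2.imread(f'pics/{n}0.png'),cv2.COLOR_BGR2HSV)
    c=np.mean(P,0).astype(int);m=np.zeros((422,562),np.uint8);cv2.floodFill(im.copy(),m,tuple(map(int,c)),0,(12,14,14),(12,14,14),4|cv2.FLOODFILL_FIXED_RANGE|(255<<8))
    y,x=np.nonzero(m);print(len(x),x.mean()-1,y.mean()-1,onz(n,(x.mean()-1,y.mean()-1),6))
E
```

```text
rim [622.2 123.4 150.4] [np.float64(0.007689109160711632), np.float64(0.007689109161102322)]
hook [660.  131.3 166.4] [np.float64(0.03643621970730592), np.float64(0.036436219707227525)]
deep [683.3  22.2 166.4] [np.float64(0.5605211073576396), np.float64(0.5605211073577768)]
wide [637.5 239.8 166.1] [np.float64(0.08995904741128263), np.float64(0.08995904741137983)]
can [504.1 -35.7  60.9] [np.float64(0.18763664117836382), np.float64(0.18763664117849171)]
deep rim L [595.2  31.4 152.9] [np.float64(1.4249959613260346), np.float64(1.4249959613260264)]
railend [701.9 -50.5 165.7] [np.float64(0.17479902280670875), np.float64(0.1747990228065607)]
side [ 470.1 -252.5   16. ] [array([ 404., -197.]), array([ 535., -189.]), array([ 531., -313.]), array([ 411., -311.])]
3869 290.51331093305765 261.3135177048333 [475.5 -94.4   6. ]
scene [ 469.9 -239.5   16. ] [array([ 541., -280.]), array([ 429., -308.]), array([ 397., -200.]), array([ 512., -170.])]
2657 268.1140383891607 201.74708317651488 [ 422.2 -120.7    6. ]
```

Cup centre is about (622,123.5,112), and the rail yaw 0.208 gives a hook 39 mm away, which agrees. The tray is roughly at (470,-246). Next I'll fly over the tray and refine with the wrist camera.

```bash
cat >> h.py <<'E'
from scipy.spatial.transform import Rotation as Ro
def delta(x,y,z,yaw):
    s=read_state();R=Ro.from_euler('xyz',s['tool_rot']);G=Ro.from_euler('xyz',[np.pi,0,yaw])
    print('pose',np.round(s['eef_pos'],1),np.round(s['tool_rot'],3),'t',s['clock'],'w',s['width'],'F',np.round(s['force'],1))
    print('delta',np.round(R.inv().apply(np.array([x,y,z])-s['eef_pos']),1),np.round((R.inv()*G).as_rotvec(),3))
E
python3 -c "
from h import *
delta(430,-260,260,.208)"
```

```text
pose [ 193.1 -620.1  230.5] [-3.14   0.     0.302] t 0.1 w 85.56003325455438 F [ 0.  -0.   0.7]
delta [ 333.2 -273.4  -29. ] [-0.002  0.     0.094]
```

>>> play_rows(
  deltas=[50,-40,-29,0,0,0.05,1,100,-80,-29,0,0,0.09,1,148,-120,-29,0,0,0.09,1,195,-160,-29,0,0,0.09,1,240,-197,-29,0,0,0.09,1,285,-234,-29,0,0,0.09,1,320,-262,-29,0,0,0.09,1,333,-273,-29,0,0,0.09,1,333,-273,-29,0,0,0.09,1,333,-273,-29,0,0,0.09,1],
)

```text
clock: 1.35
eef_pos: [428.8, -262.9, 260.2]
tool_rot: [3.141, 0.001, 0.209]
force: [0.4, -0.2, 0.2]
width: 85.3
gripper_force: 0.0
```

```bash
python3 - <<'E'
from h import *
delta(622,123.5,260,.208)
c=camera_info('wrist');print(np.round(c['T'],2).tolist(),c['fx'])
cv2.imwrite('pics/w0.png',get_image('wrist')[:,:,::-1])
E
```

```text
pose [ 428.8 -262.9  260.2] [3.141e+00 1.000e-03 2.090e-01] t 1.35 w 85.34108386847292 F [ 0.4 -0.2  0.2]
delta [ 2.691e+02 -3.380e+02 -3.000e-01] [0.001 0.001 0.001]
[[0.21, -0.93, -0.31, 507.75], [-0.98, -0.2, -0.07, -245.97], [0.0, 0.32, -0.95, 401.93], [0.0, 0.0, 0.0, 1.0]] 298.9616830173753
```

View pics/w0.png

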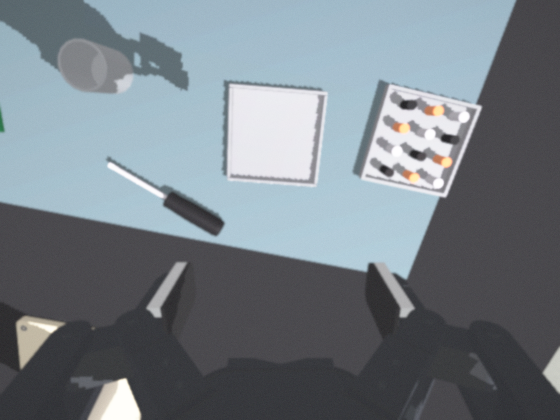

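The tray rim corners in the wrist picture are (228,83), (327,92), (317,187) and (226,182).

```bash
python3 - <<'E'
from h import *
Q=[onz('wrist',p,16)[:2] for p in[(228,83),(327,92),(317,187),(226,182)]];print(np.round(np.mean(Q,0),1),np.round(Q,0).tolist())
delta(564,111,260,.208)
E
```

```text
[ 467.3 -247.8] [[520.0, -180.0], [535.0, -299.0], [417.0, -316.0], [398.0, -196.0]]
pose [ 428.7 -263.   260.2] [3.141e+00 1.000e-03 2.080e-01] t 1.4 w 85.46624479736413 F [-0.1 -0.1  0.1]
delta [ 2.097e+02 -3.379e+02 -2.000e-01] [0.001 0.001 0.   ]
```

>>> play_rows(
  deltas=[25,-44,0,0,0,0,1,50,-87,0,0,0,0,1,75,-130,0,0,0,0,1,100,-172,0,0,0,0,1,125,-215,0,0,0,0,1,150,-258,0,0,0,0,1,175,-300,0,0,0,0,1,200,-325,0,0,0,0,1,210,-338,0,0,0,0,1,210,-338,0,0,0,0,1],
)

```text
clock: 2.65
eef_pos: [564.3, 112.8, 260.0]
tool_rot: [3.141, 0.001, 0.211]
force: [-0.8, 0.3, 0.2]
width: 85.2
gripper_force: 0.0
```

```bash
python3 - <<'E'
from h import *
delta(622,123.5,200,.208)
cv2.imwrite('pics/w1.png',get_image('wrist')[:,:,::-1])
E
```

```text
pose [564.3 112.8 260. ] [3.141e+00 1.000e-03 2.110e-01] t 2.65 w 85.21157502289293 F [-0.8  0.3  0.2]
delta [58.7  1.6 59.9] [0.    0.001 0.003]
```

View pics/w1.png

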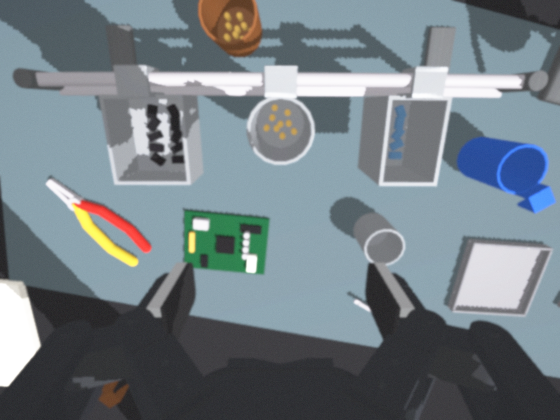

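Tray centre is (467,-248). In the wrist picture the cup rim is centred near (282,129), holds the brass spacers, and the rail runs level.

```bash
python3 - <<'E'
from h import *
for z in(150,154):print(onz('wrist',(282,129.5),z))
print(tri(('side',S(265,250)),('scene',C(306,285)),('wrist',(282,129.5))))
a,b=onz('wrist',(33,79),162),onz('wrist',(537,82),162);print(a,b,np.arctan2(*(b-a)[:2]))
E
```

```text
[624.73044667 122.88512412 150.        ]
[625.01937199 122.97796409 154.        ]
(array([623.08350671, 123.31239448, 150.31932429]), [np.float64(0.8610625141128826), np.float64(0.8702829455954257), np.float64(1.7184220470440696)])
[623.31085397 313.16797812 162.        ] [700.0976781  -56.98117497 162.        ] 2.9370456024252993
```

Everything agrees: (623,123), yaw 0.206. I'll move above the cup and then descend.

>>> play_rows(
  deltas=[30,1,30,0,0,0,1,60,2,60,0,0,0.004,1,60,2,60,0,0,0.004,1,60,2,60,0,0,0.004,1],
)

```text
clock: 3.2
eef_pos: [622.8, 122.3, 200.7]
tool_rot: [3.141, 0.001, 0.206]
force: [-1.0, -0.3, 0.5]
width: 85.6
gripper_force: 0.0
```

```bash
python3 -c "
from h import *
delta(623,123.3,108,.206)"
```

```text
pose [622.8 122.3 200.7] [3.141e+00 1.000e-03 2.060e-01] t 3.2 w 85.57864928885914 F [-1.  -0.3  0.5]
delta [ 0.5 -1.  92.7] [ 0.001  0.001 -0.   ]
```

>>> play_rows(
  deltas=[0.5,-1,25,0,0,0,1,0.5,-1,50,0,0,0,1,0.5,-1,70,0,0,0,1,0.5,-1,83,0,0,0,1,0.5,-1,93,0,0,0,1,0.5,-1,93,0,0,0,1,0.5,-1,93,0,0,0,1],
)

```text
clock: 4.08
eef_pos: [624.2, 125.4, 108.0]
tool_rot: [-3.142, -0.001, 0.208]
force: [-0.1, 0.3, -0.7]
width: 85.3
gripper_force: 0.0
```

>>> play_rows(
  deltas=[0,0,0,0,0,0,0.7,0,0,0,0,0,0,0.5,0,0,0,0,0,0,0.3,0,0,0,0,0,0,0,0,0,0,0,0,0,0,0,0,0,0,0,0,0,0,0,0,0,0,0,0],
)

```text
clock: 4.95
eef_pos: [624.0, 125.5, 108.0]
tool_rot: [-3.142, -0.001, 0.208]
force: [-1.8, -0.1, 5.1]
width: 55.6
gripper_force: 62.6
```

Gripped at 55.6 mm. Now I'll lift 45 mm straight up, slowly.

>>> play_rows(
  deltas=[0,0,-4,0,0,0,0,0,0,-9,0,0,0,0,0,0,-15,0,0,0,0,0,0,-22,0,0,0,0,0,0,-29,0,0,0,0,0,0,-36,0,0,0,0,0,0,-42,0,0,0,0,0,0,-45,0,0,0,0,0,0,-45,0,0,0,0],
)

```text
clock: 6.08
eef_pos: [622.6, 125.1, 152.4]
tool_rot: [3.142, 0.002, 0.208]
force: [-5.2, -1.0, 2.1]
width: 55.5
gripper_force: 67.8
```

```bash
python3 - <<'E'
from h import *
delta(467,-248,153,.206)
a=get_image('side')[60:240,240:420,::-1];b=get_image('wrist')[:,:,::-1]
cv2.imwrite('pics/l.png',np.hstack([cv2.resize(a,(400,400),interpolation=2),cv2.resize(b,(400,300))[:300].copy() if 0 else cv2.copyMakeBorder(cv2.resize(b,(400,300)),0,100,0,0,0)]))
E
```

```text
pose [622.6 125.1 152.4] [3.142e+00 2.000e-03 2.080e-01] t 6.075 w 55.49435948194401 F [-5.2 -1.   2.1]
delta [-2.292e+02  3.330e+02 -1.000e-01] [0.    0.002 0.002]
```

View pics/l.png

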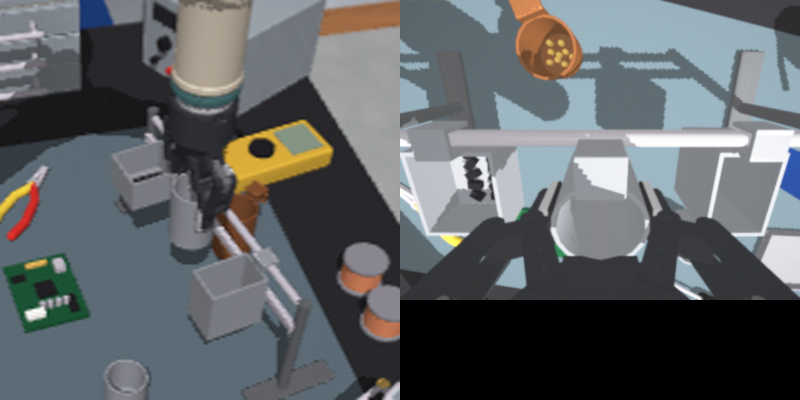

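The cup hangs in the gripper with its hook above the rail, and both bins are still in place (wrist view (290,150) at the hook). A small sideways force remains, so I'll raise it further before backing out.

>>> play_rows(
  deltas=[0,0,-8,0,0,0,0,0,0,-16,0,0,0,0,0,0,-20,0,0,0,0,0,0,-20,0,0,0,0,0,0,-20,0,0,0,0],
)

```text
clock: 6.8
eef_pos: [624.2, 125.5, 172.6]
tool_rot: [-3.142, -0.001, 0.208]
force: [0.0, -0.5, -1.7]
width: 55.9
gripper_force: 67.7
```

>>> play_rows(
  deltas=[-25,0,0,0,0,0,0,-60,0,0,0,0,0,0,-95,10,0,0,0,0,0,-120,40,0,0,0,0,0,-140,80,0,0,0,0,0,-160,125,0,0,0,0,0,-175,170,0,0,0,0,0,-190,215,0,0,0,0,0,-205,255,0,0,0,0,0,-215,280,0,0,0,0,0],
)

```text
clock: 8.05
eef_pos: [470.7, -195.7, 172.4]
tool_rot: [3.14, -0.0, 0.205]
force: [0.2, 0.2, -0.1]
width: 55.4
gripper_force: 67.7
```

>>> play_rows(
  deltas=[-9,30,0,0,0,0,0,-16,48,5,0,0,0,0,-16,53,20,0,0,0,0,-16,53,40,0,0,0,0,-16,53,60,0,0,0,0,-16,53,80,0,0,0,0,-16,53,90,0,0,0,0,-16,53,95,0,0,0,0,-16,53,95,0,0,0,0],
)

```text
clock: 9.18
eef_pos: [466.5, -247.8, 77.2]
tool_rot: [-3.141, -0.0, 0.208]
force: [-0.5, 0.4, -0.7]
width: 55.5
gripper_force: 67.7
```

```bash
python3 - <<'E'
from h import *
delta(467,-248,41,.208)
a=get_image('side')[220:380,200:400,::-1];b=get_image('scene')[110:270,150:350,::-1]
cv2.imwrite('pics/p.png',cv2.resize(np.hstack([a,b]),None,fx=2,fy=2,interpolation=2))
E
```

```text
pose [ 466.5 -247.8   77.2] [-3.141 -0.     0.208] t 9.175 w 55.484852831491665 F [-0.5  0.4 -0.7]
delta [ 0.5  0.3 36.2] [-0. -0.  0.]
```

View pics/p.png

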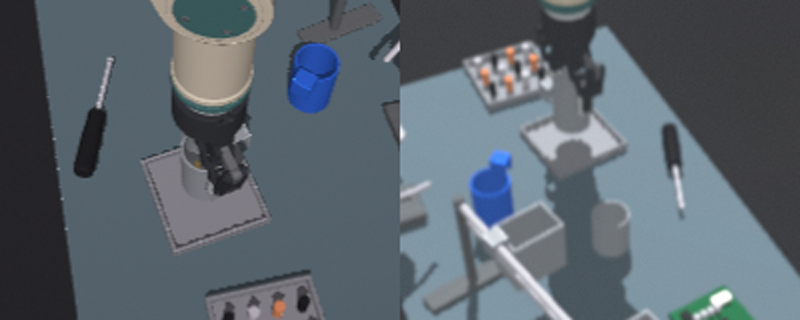

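The cup is upright over the tray's centre. I'll lower it and then creep to contact.

>>> play_rows(
  deltas=[0.5,0,8,0,0,0,0,0.5,0,16,0,0,0,0,0.5,0,23,0,0,0,0,0.5,0,27,0,0,0,0,0.5,0,29,0,0,0,0,0.5,0,30,0,0,0,0,0.5,0,31,0,0,0,0,0.5,0,31,0,0,0,0,0.5,0,31,0,0,0,0],
)

```text
clock: 10.4
eef_pos: [466.9, -248.1, 46.4]
tool_rot: [3.141, -0.0, 0.208]
force: [0.2, -0.7, -0.1]
width: 55.7
gripper_force: 67.7
```

>>> play_rows(
  deltas=[0,0,0.5,0,0,0,0,0,0,1,0,0,0,0,0,0,1,0,0,0,0,0,0,1,0,0,0,0],
)

```text
clock: 10.9
eef_pos: [466.8, -248.0, 45.3]
tool_rot: [3.142, -0.0, 0.208]
force: [-0.5, 0.5, -0.8]
width: 56.0
gripper_force: 67.7
```

>>> play_rows(
  deltas=[0,0,0.5,0,0,0,0,0,0,1,0,0,0,0,0,0,1,0,0,0,0,0,0,1,0,0,0,0],
)

```text
clock: 11.4
eef_pos: [466.8, -248.0, 44.3]
tool_rot: [-3.142, 0.0, 0.208]
force: [0.2, -0.5, -0.5]
width: 55.8
gripper_force: 67.7
```

>>> play_rows(
  deltas=[0,0,0.5,0,0,0,0,0,0,1,0,0,0,0,0,0,1,0,0,0,0,0,0,1,0,0,0,0],
)

```text
clock: 11.9
eef_pos: [466.8, -248.1, 43.3]
tool_rot: [3.142, 0.0, 0.208]
force: [0.7, -0.1, -1.4]
width: 55.9
gripper_force: 67.7
```

>>> play_rows(
  deltas=[0,0,0.5,0,0,0,0,0,0,1,0,0,0,0,0,0,1,0,0,0,0,0,0,1,0,0,0,0],
)

```text
clock: 12.4
eef_pos: [466.8, -248.1, 42.3]
tool_rot: [3.142, -0.0, 0.208]
force: [0.2, -0.1, -1.2]
width: 55.9
gripper_force: 67.7
```

>>> play_rows(
  deltas=[0,0,0.5,0,0,0,0,0,0,1,0,0,0,0,0,0,1,0,0,0,0,0,0,1,0,0,0,0],
)

```text
clock: 12.9
eef_pos: [467.1, -248.0, 41.9]
tool_rot: [3.141, -0.001, 0.208]
force: [0.1, 0.9, 5.7]
width: 55.7
gripper_force: 68.2
```

>>> play_rows(
  deltas=[0,0,0.5,0,0,0,0,0,0,1,0,0,0,0,0,0,1,0,0,0,0,0,0,1,0,0,0,0],
)

```text
clock: 13.4
eef_pos: [467.4, -248.0, 41.7]
tool_rot: [3.141, -0.001, 0.208]
force: [-1.1, 1.4, 12.6]
width: 56.0
gripper_force: 68.8
```

Contact: 12.6 N upward. I'll back off by 1 mm, release, and rise straight up.

>>> play_rows(
  deltas=[0,0,-1,0,0,0,0,0,0,-1,0,0,0,0,0,0,-1,0,0,0,0.75,0,0,-1,0,0,0,0.85,0,0,-1,0,0,0,1,0,0,-1,0,0,0,1,0,0,-1,0,0,0,1,0,0,-1,0,0,0,1],
)

```text
clock: 14.4
eef_pos: [466.8, -248.1, 41.3]
tool_rot: [3.142, -0.0, 0.208]
force: [0.1, -0.5, -0.1]
width: 85.0
gripper_force: 0.0
```

>>> play_rows(
  deltas=[0,0,-5,0,0,0,1,0,0,-20,0,0,0,1,0,0,-40,0,0,0,1,0,0,-70,0,0,0,1,0,0,-105,0,0,0,1,0,0,-140,0,0,0,1,-40,0,-160,0,0,0,1,-60,0,-160,0,0,0,1,-60,0,-160,0,0,0,1,-60,0,-160,0,0,0,1],
)

```text
clock: 15.65
eef_pos: [409.1, -260.0, 200.9]
tool_rot: [-3.141, -0.001, 0.208]
force: [0.3, 0.5, 0.1]
width: 85.6
gripper_force: 0.0
```

```bash
python3 - <<'E'
from h import *
a=get_image('side')[:,:,::-1];b=get_image('wrist')[:,:,::-1]
cv2.imwrite('pics/e.png',np.hstack([cv2.resize(a[100:400,200:400],(400,600),interpolation=2),cv2.copyMakeBorder(cv2.resize(b,(400,300)),0,300,0,0,0)]))
E
```

```text
(no output)
```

View pics/e.png

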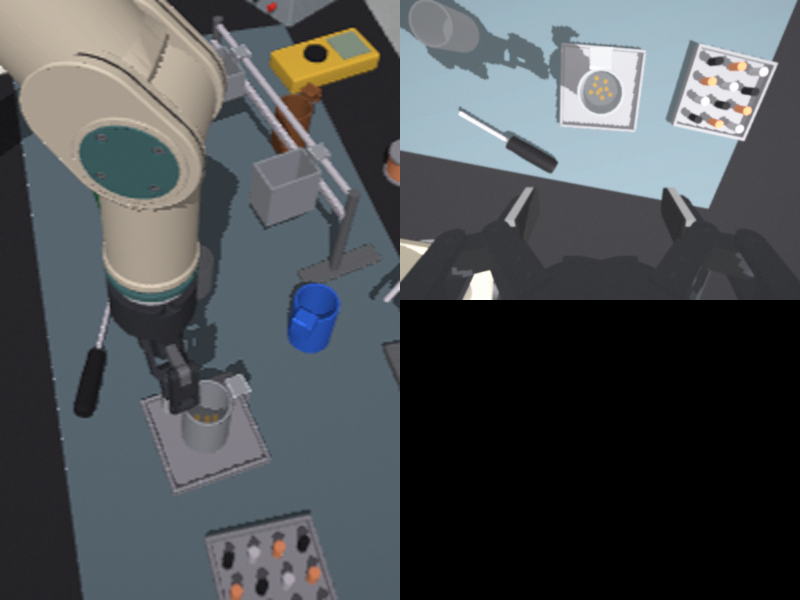

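The cup stands upright in the middle of the empty tray, at wrist view (600,92). The gripper is clear of it and the bins are still hanging.

```bash
python3 -c "
from cell import *
print(finish_job())"
```

```text
the job is handed in; nothing more can be done
None
```

The cup was lifted off the rail and set down upright near the centre of the empty tray; both bins still hang on the rail, and the job was handed in at about 16 s with no verdict returned.

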